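Add the second slotted weight to the cheese press

TASK

Add the large slotted weight to the small cheese press: slide it sideways onto the press's stem, under the knob and above the weight already there, and turn it until its slot lies opposite the lower weight's slot and its hole drops over the lower weight's stud, so that it sits flat and fully home, and let go. Work by feel and gently, without forcing the stem or leaning on the press, and leave the other things on the counter where they are.

Things in the scene. Friction and masses are not known exactly. Their poses are not given: they have to be found in the camera images.
- weight_mid (a point): Centre (half-way up) of the large slotted weight: a loose steel disc, 0.3 to 0.5 kg, lying flat, 66 mm across, 16 mm thick, with two ground flats for gripping at y = +29 and -29 mm, each 31 mm long. x points out through its slot's mouth, y left, z up. The slot is 12 mm wide, open at the +x rim, flares to 24 mm over its outer 10 mm and ends at x = -6 mm, past the centre.
- weight_hole (a point): Centre of the large weight's plain round through hole, 17 mm wide, on its right flank at x = 0, y = -17.5 mm from weight_mid, half-way up; axes as weight_mid. The left flank carries on its top face, at x = 0, y = +17.5 mm, a round stud 14 mm thick and 5 mm high, its top edge barely chamfered. The stud is too thick to fall into a slot.
- weight_mouth (a point): Point in the mouth of the large weight's slot, on the slot's centre line 31 mm from weight_mid, half-way up; axes as weight_mid.
- press_seat (a point): Centre of the press's fixed mould, at the height of the lower weight's top face, 102 mm above the counter; z up. The new weight is home with its underside down at this height and its slot pointing roughly to +x of this frame. The lower weight (same sizes as the large one) has its slot roughly towards -x and its stud, 14 mm thick, top at 107 mm, 17.5 mm from the stem on the -y side.
- press_knob (a point): Where the wooden knob on the stem would be if the follower stood true in the mould: 19 mm across, from 134 to 152 mm above the counter (this point at 143 mm). The knob does not pass through a slot, so a weight comes on sideways between 107 mm (stud top) and 134 mm. The stem below it is upright, round, 9 mm thick and stiff.
- press_stud (a point): Top of the lower weight's stud if the follower stood true. It does not: stem, knob, pan and lower weight stand wedged together up to 4 mm off the mould's centre in x and in y and turned up to 0.7 rad either way about the stem, differently each time, and no pose reading shows it (it can be felt, and seen on the lower weight's slot).
- press: The whole small cheese press, fixed to the counter; origin on the counter under the mould's centre, axes as press_seat. Steel drip tray 150 mm across, 10 mm high, with a pouring lip to -x; white perforated mould 110 mm across, rim at 74 mm; follower in it with the stem and a round weight pan 74 mm across, top at 86 mm, on which the lower weight lies.
- weight: The large slotted weight itself; origin at the centre of its underside, 8 mm below weight_mid, same axes.
- small_mid (a point): Centre (half-way up) of a smaller slotted weight, 50 mm across, 10 mm thick, without a stud: not wanted, leave it.
- shaker: Chrome salt shaker with a twist top, 43 mm across, 86 mm tall; origin under its centre.
- jar: Glass jar with a wooden lid, 84 mm across, 122 mm tall; origin under its centre.
- lid: Teal silicone lid lying on the counter, 110 mm across, 25 mm tall with its knob; origin under its centre.
- spoon: Wooden spoon, 220 mm long, lying flat; origin under its middle, x along it.
- ramekin: White ceramic ramekin, 90 mm across, 50 mm tall; origin under its centre.
Mind the look-alikes: they are no part of the job. Leave any blue, red or yellow look-alike of the press alone.

How it is judged:
At the end, for the whole second after the job is handed in: The large weight rests flat (tilt under 2 degrees) on the lower weight, its centre within 9 mm of the mould's centre line, its mid-height 6.5 to 9.5 mm above the lower weight's top, its slot mouth at least 10 mm out on the press's +x side (away from the lower slot) (horizontal distance between weight_mid and press_seat below 0.009 m and z of weight_mid in the frame of press_seat between 0.0065 and 0.0095 m and x of weight_mouth in the frame of press_seat above 0.01 m and angle between weight's own z axis and vertical below 0.035 rad and linear speed of weight below 0.01 m/s); the robot touches nothing.
It fails at once if the weight is forced against the press, stem or lower weight with more than 25 N (contact force between weight and press above 25 N).
It fails at once if the fingers push the press with more than 15 N (contact force between the fingers and press above 15 N).
It fails at once if the small weight is moved by more than 20 mm (distance of small_mid from where it was at the start of the episode above 0.02 m).
It fails at once if the salt shaker, jar or silicone lid is moved by more than 20 mm (distance of any of shaker, jar, lid from where it was at the start of the episode above 0.02 m).
It fails at once if the spoon or the ramekin is moved by more than 20 mm (distance of any of spoon, ramekin from where it was at the start of the episode above 0.02 m).
It also fails if it takes over 72 s, if anything falls off the work surface, if the arm or the gripper's body presses on something with over 40 N, if the wrist force passes 120 N, or if a joint passes its speed limit or range.

ROBOT

A 6-joint arm with a two-finger parallel gripper is mounted at the origin on the work surface. World frame = base frame: x ahead of the robot, y to its left, z up, the work surface at z = 0. Lengths are in m, angles in rad, forces in N, time in s.
With the tool pointing down it reaches from about 0.275 to 1 m from the base axis. Payload 8.4 kg.
Tool frame: the origin (TCP) lies on the centre line of the jaws, within the pads' length; the fingertips stand 17 mm ahead of it and the grasp point (between the pads) lies 2 mm behind it (bot.tcp_to_tips is the y of the fingertips in the tool frame, in m); y points along the fingers, z is the direction in which the jaws open and shut, and the axes are right-handed (so a half turn about y gives the same grasp; the last joint's range is limited). The gripper opens to 85 mm and grips with 20 to 120 N. Pads are 22 mm wide; open, the fingers measure 114 mm over their backs; the gripper's body (76 mm by 85 mm) begins 54 mm behind the grasp point. The pads swing forward as they close: fully open they stand 13 mm farther back than shut.
Start: joints at [-1.275, 0.353, 1.633, -0, 1.155, -0.002], TCP at [0.183, -0.597, 0.248] pointing down, gripper open.
Joint ranges: [-2.63, 2.63], [-0.92, 2.1], [0.06, 2.66], [-1.3, 4.44], [0, 2.69], [-3.02, 3.02]. Speed limits (rad/s): [2.22, 2.22, 2.79, 3.14, 3.14, 3.14].

INTERFACE

Orientations are given as a unit quaternion [x, y, z, w].
In Python, from workcell import bot, hand, kinematics, get_obs, vision, hand_in gives the robot as it stands. The module is installed in compiled form; this text tells all that it offers. Calls block until the motion is done:
- bot.reach(position, orientation): joint-space move of the TCP to a pose.
- bot.servo_line(position, ori=None, velocity=0.15): straight line of the TCP; ori=None keeps the orientation; velocity is the mean speed in m/s.
- bot.goto_joints(angles): joint-space move.
- hand.move_gripper(opening, strength=None): finger opening in m; strength is the grip in N (None keeps the last); returns when the fingers have stopped.
- bot.dwell(seconds).
- kinematics.solve_ik(position, orientation): joint angles nearest the present ones, or None.
- get_obs(): the state.
- vision.read_camera(name): name is "scene" or "side" or "wrist"; returns a dict with "frame" (420x560x3 uint8, red, green, blue), "intrinsics" (3x3 intrinsics, pixels), "view" (4x4, takes a point from world to camera coordinates). Camera axes: x right, y down, z forward; pixel columns grow to the right and rows downward; lengths in m; the calibration is good to about 2 mm. A picture is of the moment at which its call begins. There is no depth.
A pose or a line that the arm cannot do raises bot.IKError and nothing moves.
- hand_in(): hands the job in, once; it reports no verdict.
The state is a dict: "time_s": time; "joint_pos": joint angles; "joint_vel": joint speeds; "joint_efforts": joint torques, N m; "position": TCP position; "orientation": TCP orientation; "wrist_force": force on the tool from outside, world axes, zero at the start; "ft_torque": the same for the moment, N m; "gripper_width": finger opening in m.
Only numpy, scipy, OpenCV 4.12 (cv2) and the standard library are available. Lean on these libraries where they do the work, as an engineer would, in place of code of your own. Each camera call takes 0.05 s, during which the arm holds its last target.

## Working session

There is one attempt and no reset: what is moved stays moved. The work goes in short steps, each a Python script; the robot and the scene stay as the last script left them, time stands still between calls to the robot, and variables do not carry over. Pictures are saved under pics/ and viewed, and the job is handed in when it is done.

```bash
mkdir -p pics; python3 - <<'E'
from workcell import bot, hand, kinematics, get_obs, vision
import cv2,numpy as np
for n in ["scene","side","wrist"]:
    r=vision.read_camera(n); cv2.imwrite(f"pics/a_{n}.png",r["frame"][:,:,::-1])
    np.savez(f"a_{n}.npz",**r)
    V=r["view"]; print(n,np.round(r["intrinsics"],1).tolist(),"pos",np.round(-V[:3,:3].T@V[:3,3],3),"fwd",np.round(V[2,:3],2))
o=get_obs(); print({k:np.round(v,3) for k,v in o.items()}, bot.tcp_to_tips)
E
```

```text
scene [[480.5, 0.0, 285.2], [0.0, 480.5, 198.0], [0.0, 0.0, 1.0]] pos [ 1.429 -0.45   1.095] fwd [-0.63  0.34 -0.7 ]
side [[513.2, 0.0, 271.4], [0.0, 513.2, 209.2], [0.0, 0.0, 1.0]] pos [0.419 0.795 1.059] fwd [ 0.09 -0.63 -0.77]
wrist [[343.9, 0.0, 280.1], [0.0, 343.9, 217.1], [0.0, 0.0, 1.0]] pos [ 0.25  -0.577  0.373] fwd [-0.26 -0.08 -0.96]
{'time_s': np.float64(0.15), 'joint_pos': array([-1.275,  0.353,  1.634, -0.   ,  1.155, -0.002]), 'joint_vel': array([-0.   , -0.003, -0.004, -0.001, -0.   ,  0.001]), 'joint_efforts': array([ 1.0000e-03, -6.0563e+01, -3.4234e+01, -0.0000e+00,  6.0000e-03,
        0.0000e+00]), 'position': array([ 0.183, -0.597,  0.248]), 'orientation': array([-0.105,  0.7  , -0.699,  0.105]), 'wrist_force': array([-0.696,  0.376, -0.219]), 'ft_torque': array([ 0.019, -0.03 , -0.04 ]), 'gripper_width': np.float64(0.085)} 0.017
```

View pics/a_scene.png

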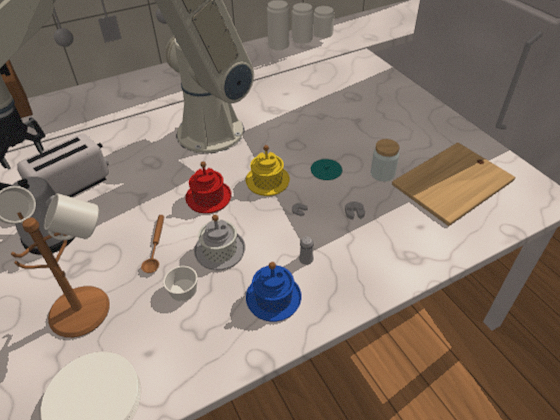

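View pics/a_side.png

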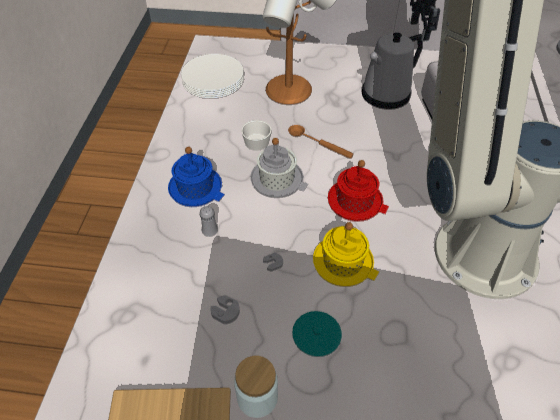

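View pics/a_wrist.png

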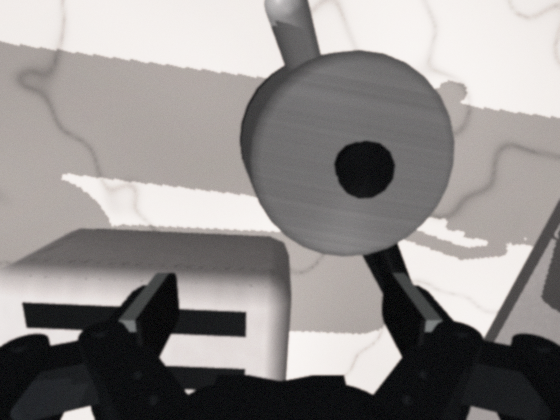

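The side view shows two grey C-shaped weights, at (226,310) (bigger) and (273,262) (smaller). The presses are white/steel at (277,170), blue at (194,180), red at (357,190) and yellow at (344,252). In the scene view the weights are at (355,210) and (300,209), and the white press is at (219,240). I choose the bigger C and the white/steel press, and will check both in crops.

```bash
cat > h.py <<'E'
import numpy as np, cv2
def ray(r,uv):
    V=r["view"];K=r["intrinsics"];R=V[:3,:3];c=-R.T@V[:3,3]
    d=R.T@np.linalg.inv(K)@np.array([uv[0],uv[1],1.0]); return c,d
def onplane(r,uv,z):
    c,d=ray(r,uv); return c+d*(z-c[2])/d[2]
def proj(r,p):
    q=r["view"]@np.append(p,1); w=r["intrinsics"]@q[:3]; return w[:2]/w[2]
E
python3 - <<'E'
from h import *
S=dict(np.load("a_scene.npz"));D=dict(np.load("a_side.npz"))
for n,a,b,z in [("big",(355,210),(226,310),.016),("small",(300,209),(273,262),.01),("pressknob",(215,219),(276,142),.143),("tray",(220,248),(277,180),.01),("shaker",(306,250),(209,220),.04),("ramekin",(181,284),(257,135),.03),("blueknob",(272,266),(189,150),.143),("redknob",(204,165),(361,163),.143),("yelknob",(266,149),(348,227),.143),("jarlid",(386,147),(256,375),.122),("lid",(326,168),(317,332),.01)]:
    print(n,onplane(S,a,z).round(3),onplane(D,b,z).round(3))
f=S["frame"][180:280,160:400];cv2.imwrite("pics/b1.png",cv2.resize(f,None,fx=3.3,fy=3.3,interpolation=2)[:,:,::-1])
f=D["frame"][120:340,170:330];cv2.imwrite("pics/b2.png",cv2.resize(f,None,fx=2.7,fy=2.7,interpolation=2)[:,:,::-1])
E
```

```text
big [0.618 0.231 0.016] [0.609 0.242 0.016]
small [0.526 0.087 0.01 ] [0.52  0.094 0.01 ]
pressknob [ 0.557 -0.199  0.143] [ 0.548 -0.191  0.143]
tray [ 0.549 -0.196  0.01 ] [ 0.545 -0.18   0.01 ]
shaker [0.698 0.006 0.04 ] [0.696 0.007 0.04 ]
ramekin [ 0.629 -0.341  0.03 ] [ 0.624 -0.336  0.03 ]
blueknob [ 0.772 -0.137  0.143] [ 0.767 -0.134  0.143]
redknob [ 0.333 -0.141  0.143] [ 0.327 -0.14   0.143]
yelknob [0.356 0.059 0.143] [0.352 0.068 0.143]
jarlid [0.514 0.412 0.122] [0.508 0.425 0.122]
lid [0.4   0.262 0.01 ] [0.399 0.267 0.01 ]
```

View pics/b1.png

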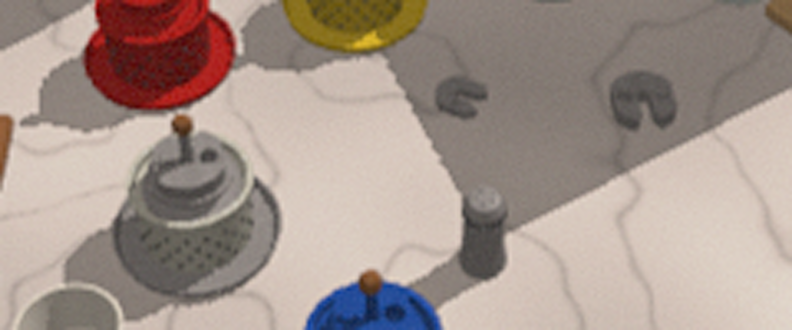

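View pics/b2.png

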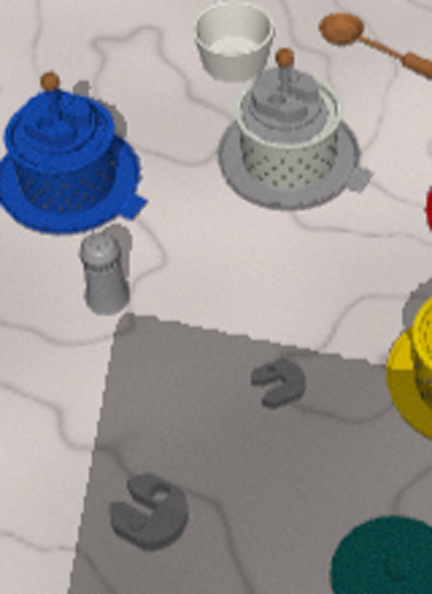

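The large weight is at side crop (150,512), which is (226,310) in the full view. It has a stud/hole pair and its mouth points roughly to world +x. The white/steel press has its lip towards about -x. Next is a wrist view above the weight.

```bash
cat >> h.py <<'E'
from scipy.spatial.transform import Rotation as Ro
def quat(yaw):  # tool down, jaw axis z_tool at world yaw
    z=np.array([np.cos(yaw),np.sin(yaw),0]);y=np.array([0,0,-1.]);x=np.cross(y,z)
    return Ro.from_matrix(np.c_[x,y,z]).as_quat()
def snap(n,f):
    from workcell import vision
    r=vision.read_camera(n);cv2.imwrite(f"pics/{f}.png",r["frame"][:,:,::-1]);np.savez(f"{f}.npz",**r);return r
E
python3 - <<'E'
from h import *
from workcell import *
o=get_obs();R=Ro.from_quat(o["orientation"]).as_matrix();print(R.round(2))
r=dict(np.load("a_wrist.npz"));V=r["view"];c=-V[:3,:3].T@V[:3,3]
print("cam in tool",R.T@(c-o["position"]),(V[:3,:3]@R).round(3).tolist())
for yw in [np.pi/2,-np.pi/2]:
  for p in [[.56,.236,.22],[.55,-.19,.3],[.45,-.19,.12]]:
    q=kinematics.solve_ik(p,quat(yw)); print(yw,p,None if q is None else np.round(q,2))
E
```

```text
[[-0.96 -0.    0.29]
 [-0.29  0.   -0.96]
 [ 0.   -1.   -0.  ]]
cam in tool [-0.07001471 -0.12488039  0.00031767] [[0.0, 0.0, 1.0], [0.962, -0.274, 0.0], [0.274, 0.962, -0.0]]
1.5707963267948966 [0.56, 0.236, 0.22] [ 0.4   0.35  1.7  -0.    1.09 -1.17]
1.5707963267948966 [0.55, -0.19, 0.3] [-0.34  0.24  1.67 -0.    1.23 -1.91]
1.5707963267948966 [0.45, -0.19, 0.12] [-0.4   0.32  2.03 -0.    0.79 -1.97]
-1.5707963267948966 [0.56, 0.236, 0.22] [ 0.4   0.35  1.7  -0.    1.09  1.97]
-1.5707963267948966 [0.55, -0.19, 0.3] [-0.34  0.24  1.67 -0.    1.23  1.24]
-1.5707963267948966 [0.45, -0.19, 0.12] [-0.4   0.32  2.03 -0.    0.79  1.17]
```

```bash
python3 - <<'E'
from h import *
from workcell import *
bot.reach([.55,-.193,.25],quat(-np.pi/2)); snap("wrist","c_press"); print(get_obs()["time_s"])
bot.reach([.613,.236,.16],quat(-np.pi/2)); snap("wrist","c_wt"); print(get_obs()["time_s"])
E
```

```text
2.1667
3.8417
```

View pics/c_press.png

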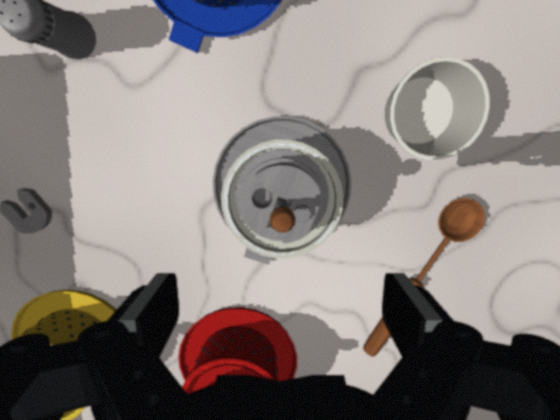

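View pics/c_wt.png

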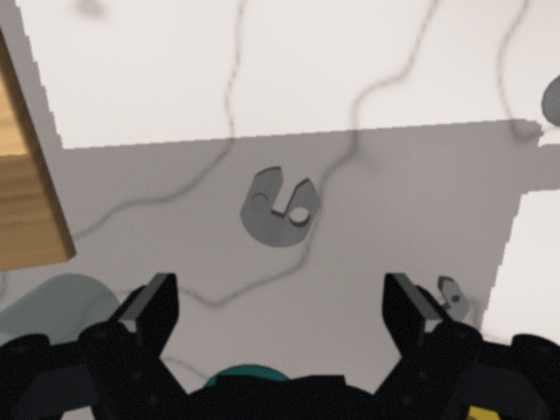

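The wrist view shows the weight at (280,210), with its slot up and slightly right (about world +x, a little -y), the stud at left (260,200) and the hole at right (299,214). In the press view the knob is at (283,219), the mould rim is centred near (283,199), and the hole is dark at (262,198). Next I zoom in on both.

```bash
python3 - <<'E'
import cv2
a=cv2.imread("pics/c_press.png")[110:290,190:370];b=cv2.imread("pics/c_wt.png")[150:260,225:335]
def eq(x,s): 
    x=cv2.resize(x,None,fx=s,fy=s,interpolation=cv2.INTER_CUBIC)
    return x
import numpy as np
cv2.imwrite("pics/d1.png",np.clip(eq(a,3.3).astype(float)*1.3,0,255).astype("uint8"));cv2.imwrite("pics/d2.png",eq(b,5))
E
```

```text
(no output)
```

View pics/d1.png

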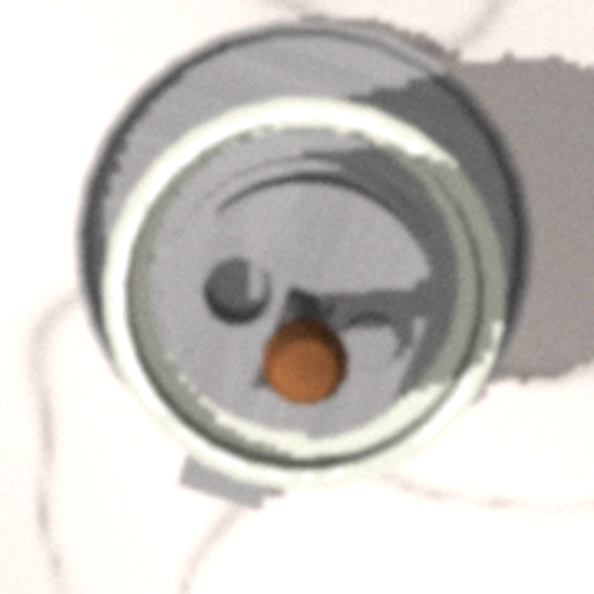

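View pics/d2.png

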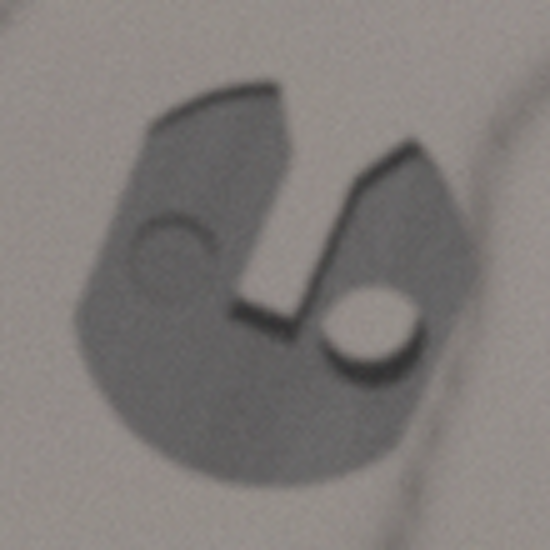

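```bash
python3 - <<'E'
from h import *
r=dict(np.load("c_wt.npz"))
f=lambda u,v:(225+(u+.5)/5-.5,150+(v+.5)/5-.5)
s=onplane(r,f(172,258),.021);h=onplane(r,f(373,335),.016)
d=(s-h)[:2];print(s,h,np.linalg.norm(d),"wy yaw",np.degrees(np.arctan2(d[1],d[0])),"centre",(s+h)/2)
# flats edges
for a,b,z in [((148,135),(75,318),.016),((475,262),(408,425),.016)]:
    A=onplane(r,f(*a),z);B=onplane(r,f(*b),z);e=(A-B)[:2];print("flat",np.linalg.norm(e),np.degrees(np.arctan2(e[1],e[0])),(A+B)[:2]/2)
p=dict(np.load("c_press.npz"));g=lambda u,v:(190+(u+.5)/3.3-.5,110+(v+.5)/3.3-.5)
print("knob",onplane(p,g(305,362),.143),"hole",onplane(p,g(237,291),.102),"stud",onplane(p,g(372,343),.107))
# rim: outer ellipse 110mm at z .074
L=onplane(p,g(103,285),.074);Rr=onplane(p,g(506,285),.074);T=onplane(p,g(305,97),.074);B=onplane(p,g(305,487),.074)
print("rim",(L+Rr)/2,(T+B)/2,np.linalg.norm(L-Rr),np.linalg.norm(T-B))
print("lip",onplane(p,g(238,483),.01))
E
```

```text
[0.62123457 0.25134265 0.021     ] [0.60716349 0.21916769 0.016     ] 0.03511728068351666 wy yaw 66.37878800557245 centre [0.61419903 0.23525517 0.0185    ]
flat 0.03238361098391853 -22.699235537772786 [0.6250134  0.26133623]
flat 0.029482299785662944 -20.297933061798673 [0.60552624 0.20805014]
knob [ 0.55205384 -0.19535664  0.143     ] hole [ 0.55828313 -0.17883033  0.102     ] stud [ 0.54636166 -0.21195898  0.107     ]
rim [ 0.55361636 -0.19558818  0.074     ] [ 0.54905068 -0.19573073  0.074     ] 0.10922675051859845 0.10866167825322941
lip [ 0.46960072 -0.17299752  0.01      ]
```

The distances match the spec: stud to hole measures 35.1 mm on the loose weight and 35.2 mm on the lower weight (nominal 35). The stem is at about (0.552, -0.1955), and the target mouth yaw is about -19.7°. Now the grasp.

```bash
python3 - <<'E'
from h import *
from workcell import *
q=quat(np.radians(66.8-180)); c=[.6145,.2351]
bot.servo_line(c+[.07],q,velocity=.12)
bot.servo_line(c+[.02],velocity=.06)
hand.move_gripper(.05,35)
o=get_obs();print(o["gripper_width"],o["position"],o["wrist_force"],o["time_s"])
bot.servo_line(c+[.16],velocity=.12); bot.dwell(.2)
snap("wrist","e1");o=get_obs();print(o["gripper_width"],o["position"],o["wrist_force"],o["ft_torque"],o["time_s"])
E
python3 -c "
import cv2;a=cv2.imread('pics/e1.png');cv2.imwrite('pics/e1z.png',cv2.resize(a[150:400,150:410],None,fx=2.4,fy=2.4,interpolation=2))"
```

```text
0.05664267706004105 [0.61473321 0.23509969 0.02068888] [-1.99203909 -0.9154213   6.30553713] 6.1
0.05643422865662923 [0.61427382 0.23501947 0.15941048] [-0.02479265 -0.54050371 -4.5135044 ] [ 0.02843793 -0.02182287 -0.01615002] 7.6667
```

View pics/e1z.png

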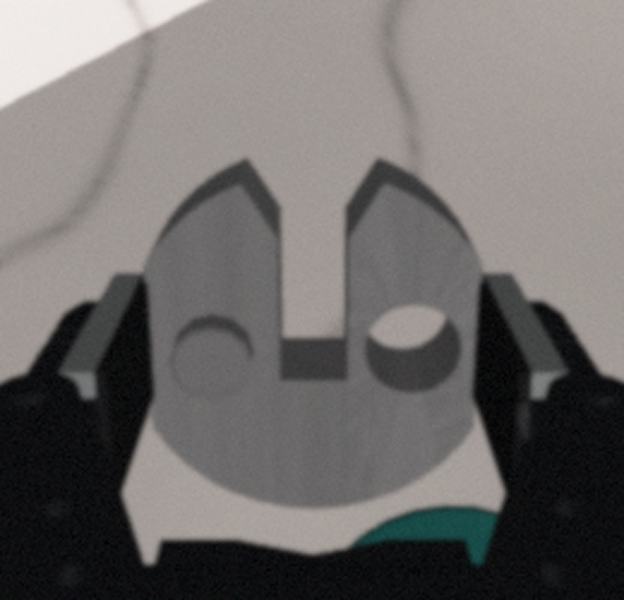

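```bash
python3 - <<'E'
from h import *
r=dict(np.load("e1.npz"));f=lambda u,v:(150+(u+.5)/2.4-.5,150+(v+.5)/2.4-.5)
q=quat(np.radians(66.8-180));R=Ro.from_quat(q).as_matrix();p=np.array([.61427,.23502,.15941])
# print in "weight-like" axes: X=-x_tool (mouth), Y=-z_tool
t=lambda u,v,dz:(lambda w:np.array([-(w@R[:,0]),-(w@R[:,2])])*1000)(onplane(r,f(u,v),p[2]+dz)-p)
print("stud",t(212,363,.0003),"hole",t(413,348.5,-.0047),"slotend L,R",t(281,380,-.0047),t(347,380,-.0047),"rim bottom",t(314,507,-.0047),"tips",t(243,183,-.0047),t(382,183,-.0047))
print("flatL",t(147,275,-.0047),t(153,400,-.0047),"flatR",t(480,275,-.0047),t(474,398,-.0047))
E
```

```text
stud [-0.73117111 16.89766988] hole [ -0.75323557 -17.58864882] slotend L,R [-6.93914958  5.51082249] [-6.93950259 -6.14226173] rim bottom [-33.44137328  -0.3259798 ] tips [29.51202906 11.37056433] [ 29.51165182 -11.48062621]
flatL [13.13550571 28.05881622] [-10.94295719  28.32405902] flatR [ 13.1342216  -28.50540947] [-10.54158841 -28.75961028]
```

The weight is held square, with its centre 0.8 mm behind the TCP, and the wrist force reads 4.5 N (0.44 kg). Next I carry it over high and descend on the -x side of the press.

```bash
cat >> h.py <<'E'
STEM=np.array([.5521,-.1955]); MY=np.radians(-19.7); OFF=np.array([-.0008,0.0]); ZB=.0207
def tcp_for(centre_xy,bottom,my):
    c,s=np.cos(my),np.sin(my)
    o=np.array([c*OFF[0]-s*OFF[1],s*OFF[0]+c*OFF[1]])
    return np.r_[np.array(centre_xy)-o,bottom+ZB],quat(my+np.pi/2-np.pi)
E
python3 - <<'E'
from h import *
from workcell import *
d=np.array([np.cos(MY),np.sin(MY)])
p,q=tcp_for(STEM-.065*d,.220,MY)
bot.servo_line([.6143,.235,.24],velocity=.15)
bot.reach(p,q);o=get_obs();print(o["position"]-p,o["time_s"])
p,q=tcp_for(STEM-.065*d,.1106,MY)
bot.servo_line(p,q,velocity=.08);bot.dwell(.2);o=get_obs();print(p,o["position"]-p,o["wrist_force"],o["ft_torque"],o["time_s"])
snap("wrist","f1");snap("scene","f1s");snap("side","f1d")
E
python3 -c "
import cv2;a=cv2.imread('pics/f1s.png');cv2.imwrite('pics/f1sz.png',cv2.resize(a[170:290,150:290],None,fx=4,fy=4,interpolation=2))"
```

```text
[ 5.71775102e-04  5.90970098e-04 -1.42154545e-05] 9.925
[ 0.49165759 -0.17385848  0.1313    ] [ 1.74337617e-04 -7.46577643e-05  3.33769934e-04] [ 0.44819867  0.01862406 -4.15696788] [-0.01844231 -0.04373887  0.01736815] 11.6417
```

View pics/f1.png

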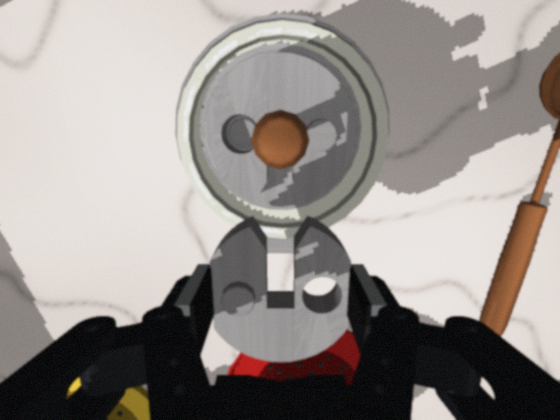

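View pics/f1sz.png

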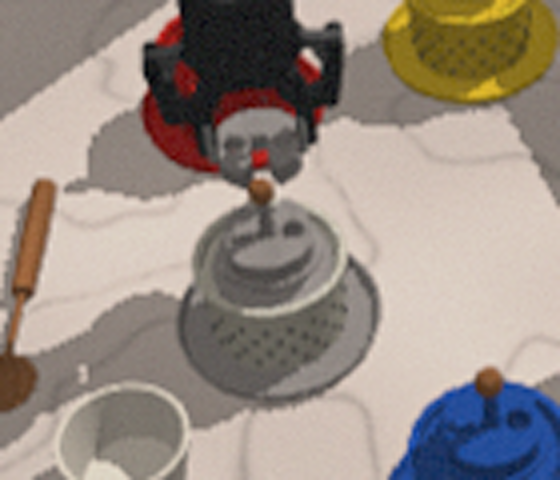

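The wrist view shows the slot centre at column 280 in line with the knob at (280,139). The lower hole is at (240,133) and the stud at (322,133), so the slot and stem are aligned. I'll refine in a zoom.

```bash
python3 - <<'E'
import cv2
a=cv2.imread("pics/f1.png")
b=cv2.resize(a[90:190,200:360],None,fx=5,fy=5,interpolation=2)
cv2.imwrite("pics/f1z.png",b)
cv2.imwrite("pics/f1w.png",cv2.resize(a[210:330,200:360],None,fx=5,fy=5,interpolation=2))
E
```

```text
(no output)
```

View pics/f1z.png

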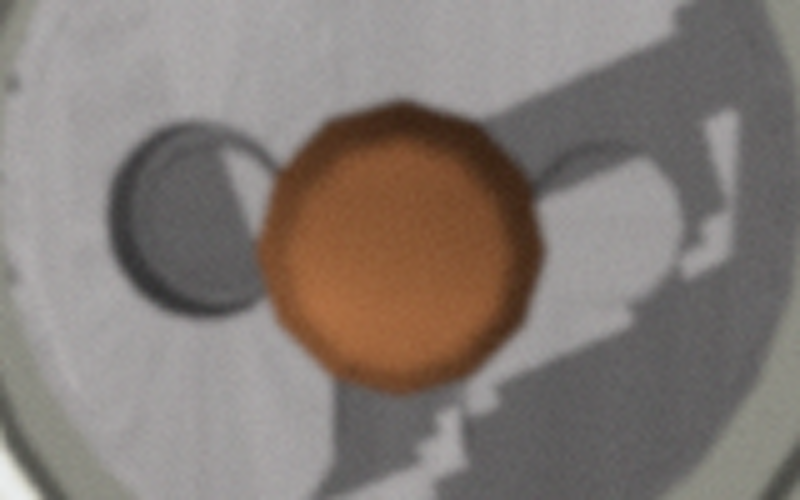

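View pics/f1w.png

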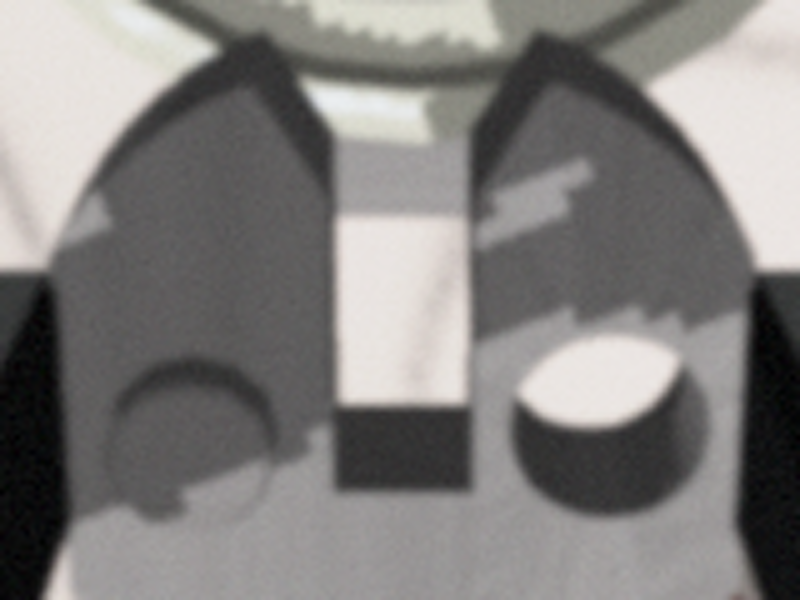

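```bash
python3 - <<'E'
from h import *
r=dict(np.load("f1.npz"));f=lambda u,v:(200+(u+.5)/5-.5,90+(v+.5)/5-.5)
h=onplane(r,f(208,219),.102);s=onplane(r,f(600,233),.107);k=onplane(r,f(403,247),.143)
d=(h-s)[:2];print(h,s,k,np.linalg.norm(d),np.degrees(np.arctan2(d[1],d[0]))-90,(h+s)[:2]/2)
g=lambda u,v:(200+(u+.5)/5-.5,210+(v+.5)/5-.5)
L=onplane(r,g(335,490),.1266);R=onplane(r,g(470,490),.1266);H=onplane(r,g(611,(515+335)/2),.1266)
m=(L+R)[:2]/2;dd=(L-R)[:2];print("slotend",m,"yaw",np.degrees(np.arctan2(dd[1],dd[0]))-90,"hole",H)
my=MY;x=np.array([np.cos(my),np.sin(my)]);y=np.array([-x[1],x[0]])
print("wt centre from slot end",m+.006*x,"from hole",H[:2]+.0175*y,"expected",STEM-.065*x)
for n,q in [("knob",k[:2]),("mid",(h+s)[:2]/2)]: print(n,"rel slot end+6",((q-m-.006*x)@x,(q-m-.006*x)@y))
E
```

```text
[ 0.55789954 -0.17958425  0.102     ] [ 0.54561534 -0.2110474   0.107     ] [ 0.55199152 -0.19559746  0.143     ] 0.03377619435164107 -21.3272374489364 [ 0.55175744 -0.19531582]
slotend [ 0.48527011 -0.17166585] yaw -19.67552359029922 hole [ 0.48515145 -0.190233    0.1266    ]
wt centre from slot end [ 0.49091893 -0.17368842] from hole [ 0.49105061 -0.17375727] expected [ 0.49090441 -0.17358881]
knob rel slot end+6 (np.float64(0.0648834784520883), np.float64(-3.9433082555009026e-05))
mid rel slot end+6 (np.float64(0.06456816238902648), np.float64(0.0001468124830978781))
```

Everything agrees to within 0.5 mm. Now I slide in step by step, watching the forces.

```bash
python3 - <<'E'
from h import *
from workcell import *
d=np.array([np.cos(MY),np.sin(MY)])
F0=get_obs()["wrist_force"]
for s in [.045,.030,.020,.012,.006,.003,.001,0]:
    p,q=tcp_for(STEM-s*d,.1103,MY)
    bot.servo_line(p,q,velocity=.03)
    o=get_obs();F=o["wrist_force"]-F0
    print(s,F.round(2),(o["position"]-p).round(4),round(o["time_s"],2))
    if np.linalg.norm(F)>5: print("STOP");break
snap("wrist","g1");snap("side","g1d")
E
python3 -c "
import cv2;a=cv2.imread('pics/g1d.png');cv2.imwrite('pics/g1dz.png',cv2.resize(a[110:210,220:340],None,fx=5,fy=5,interpolation=2))
a=cv2.imread('pics/g1.png');cv2.imwrite('pics/g1z.png',cv2.resize(a[180:340,190:370],None,fx=4,fy=3.7,interpolation=2))"
```

```text
0.045 [-1.14  0.69 -0.64] [-0.0002  0.0001 -0.0001] 12.61
0.03 [-0.93  0.22  0.17] [-0.0001  0.     -0.0001] 13.26
0.02 [-1.99  1.18  0.4 ] [ 0.0001 -0.     -0.0001] 13.74
0.012 [-1.63 -0.34  0.22] [ 0.0001 -0.     -0.0001] 14.16
0.006 [-1.61 -0.63  1.08] [ 0.0002 -0.0001 -0.    ] 14.51
0.003 [-0.81 -0.34 -0.57] [ 0.0002 -0.0001  0.    ] 14.76
0.001 [-0.45 -0.26 -0.49] [ 0.0001 -0.      0.    ] 15.01
0 [-1.02 -1.13 -0.54] [ 0. -0. -0.] 15.26
```

View pics/g1z.png

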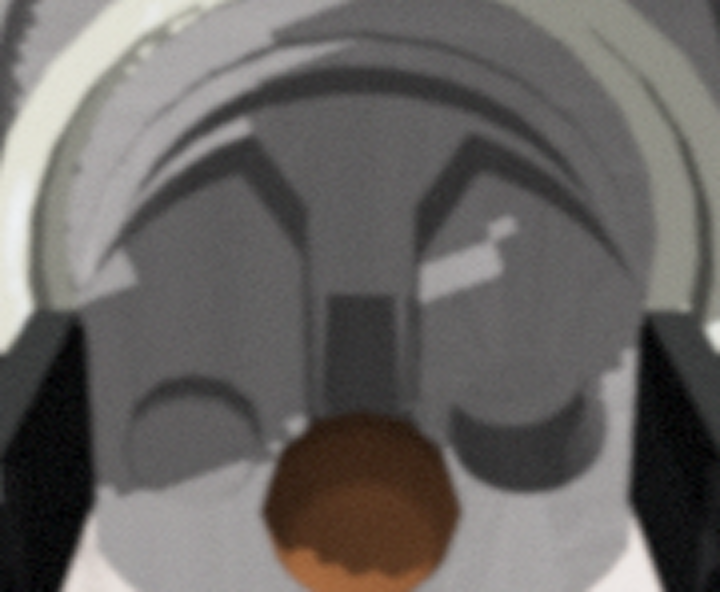

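View pics/g1dz.png

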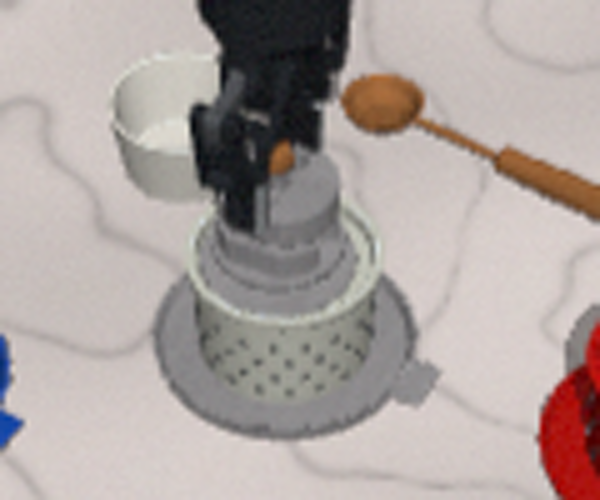

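The stem is centred in the slot in the wrist crop (stem mid 360, slot mid 360), and the knob is above the weight. Now a guarded lowering.

```bash
cat >> h.py <<'E'
def force(n=4):
    from workcell import bot,get_obs
    L=[]
    for i in range(n): bot.dwell(.03);L.append(get_obs()["wrist_force"])
    return np.mean(L,0)
E
python3 - <<'E'
from h import *
from workcell import *
my=np.radians(-20.2)
F0=None
for b in [.1100,.1085,.1075,.1068,.1062,.1056,.1050,.1044]:
    p,q=tcp_for(STEM,b,my)
    bot.servo_line(p,q,velocity=.02)
    f=force();F0=f if F0 is None else F0
    o=get_obs();F=f-F0
    print(b,F.round(2),(o["position"]-p).round(4),round(o["time_s"],2))
    if np.linalg.norm(F)>4: print("STOP");break
E
```

```text
0.11 [0. 0. 0.] [ 0. -0. -0.] 15.74
0.1085 [ 0.38 -0.11  0.11] [-0. -0. -0.] 16.12
0.1075 [ 0.13 -0.26  0.95] [ 0. -0. -0.] 16.51
0.1068 [0.2  0.15 0.09] [ 0. -0.  0.] 16.89
0.1062 [ 1.03 -0.5   0.01] [ 0. -0. -0.] 17.27
0.1056 [ 0.15 -0.19  0.41] [ 0.  0. -0.] 17.66
0.105 [0.63 0.02 0.34] [-0.  0.  0.] 18.04
0.1044 [ 0.34 -0.09  0.17] [-0. -0.  0.] 18.43
```

```bash
python3 - <<'E'
from h import *
from workcell import *
my=np.radians(-20.2)
F0=force(8)
for b in [.1038,.1033,.1029,.1026,.1023,.1020,.1017,.1014,.1011]:
    p,q=tcp_for(STEM,b,my)
    bot.servo_line(p,q,velocity=.02)
    F=force()-F0;o=get_obs()
    print(b,F.round(2),(o["position"]-p).round(4),round(o["time_s"],2))
    if np.linalg.norm(F)>2.5: print("STOP");break
snap("wrist","i1");snap("scene","i1s")
E
python3 -c "
import cv2;a=cv2.imread('pics/i1.png');cv2.imwrite('pics/i1z.png',cv2.resize(a[180:340,190:370],None,fx=4,fy=3.7,interpolation=2))"
```

```text
0.1038 [ 0.26 -0.18  0.17] [0. 0. 0.] 19.07
0.1033 [ 0.28 -0.14  0.03] [-0. -0. -0.] 19.46
0.1029 [ 0.3  -0.15  0.03] [ 0. -0.  0.] 19.84
0.1026 [ 0.17 -0.26  0.1 ] [-0. -0. -0.] 20.23
0.1023 [0.07 0.18 0.34] [-0.  0. -0.] 20.61
0.102 [ 0.14 -0.18  0.4 ] [-0.  0. -0.] 20.99
0.1017 [-1.43  0.08  4.85] [ 0.     -0.      0.0002] 21.38
STOP
```

View pics/i1z.png

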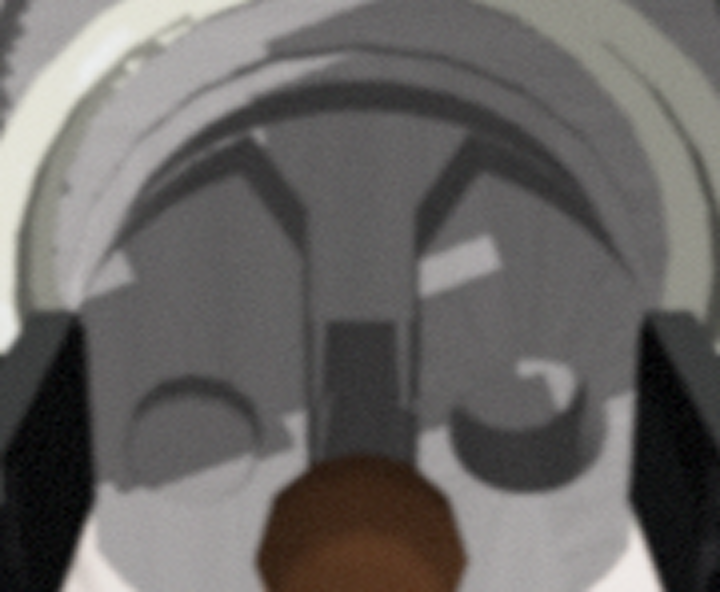

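Contact came at 102 mm, so the weight is home, and the stud is visible in the hole. Now I release gently.

```bash
python3 - <<'E'
from h import *
from workcell import *
p,q=tcp_for(STEM,.1019,np.radians(-20.2))
bot.servo_line(p,q,velocity=.02);print(force().round(2))
for w in [.060,.064,.072]:
    hand.move_gripper(w,20);o=get_obs();print(o["gripper_width"],o["wrist_force"].round(2),round(o["time_s"],2))
bot.servo_line(p+[0,0,.03],velocity=.04);print(force().round(2))
hand.move_gripper(.085)
bot.servo_line(p+[0,0,.127],velocity=.1)
bot.dwell(.3)
snap("wrist","j1");snap("scene","j1s");snap("side","j1d");print(get_obs()["time_s"],force().round(2))
E
python3 -c "
import cv2,numpy as np
a=cv2.imread('pics/j1.png');cv2.imwrite('pics/j1z.png',cv2.resize(a[130:310,190:370],None,fx=3.3,fy=3.3,interpolation=2))
a=cv2.imread('pics/j1s.png')[190:280,170:270];b=cv2.imread('pics/j1d.png')[120:210,230:330]
cv2.imwrite('pics/j1y.png',cv2.resize(np.hstack([a,b]),None,fx=4,fy=4,interpolation=2))"
```

```text
[-1.31  0.79  0.54]
0.06000785459507278 [-0.41  0.28  0.4 ] 22.07
0.06385506490710456 [ 0.71  0.6  -0.51] 22.29
0.07195296835968668 [-0.27 -1.   -0.14] 22.54
[0.18 0.02 0.08]
25.4333 [-0.08  0.43 -0.24]
```

View pics/j1z.png

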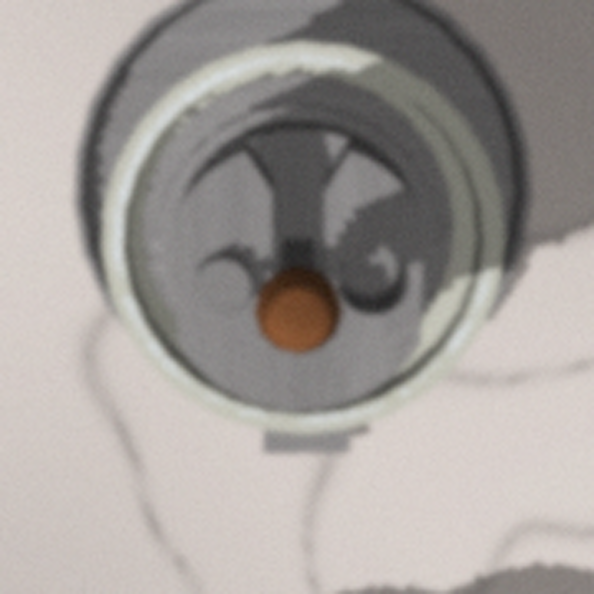

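View pics/j1y.png

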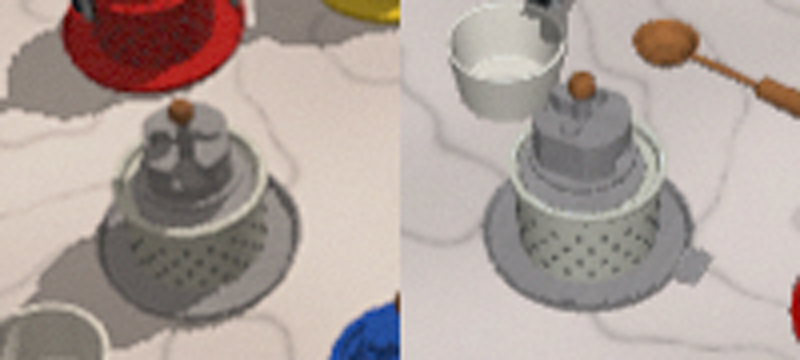

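View pics/j1s.png

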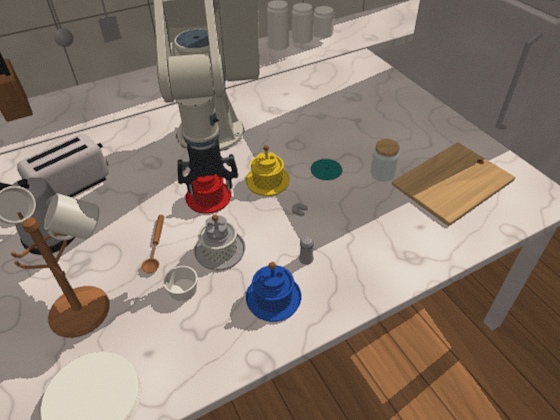

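The weight sits flush on the lower one under the knob at crop (298,310), with its mouth to press +x and the stud in its hole at (375,280). The other items are where they were, and the gripper is clear.

```bash
python3 -c "
from workcell import *
hand_in(); print(get_obs()['time_s'])"
```

```text
the job is handed in; nothing more can be done
the job is handed in; nothing more can be done
```

The large weight is on the white/steel press, seated flat on the lower weight with its hole over the stud, and I handed the job in at about 25 s of the 72 s allowed.

- **What I did:** I gripped the weight by its flats and slid it onto the stem from the press's -x side, under the knob. I held it at the angle measured from the lower weight's stud and hole, then lowered it in small steps while watching the forces.
- **Forces:** Sideways readings stayed around 2 N, which is about the sensor noise. The weight passed the stud-top height (107 mm) without contact. It first touched at about 102 mm with roughly 5 N, which is the fully-home height.
- **Last checks:** After I let go, the pictures show the weight flush on the lower one with its slot towards +x and the stud visible in its hole. The other things on the counter look unmoved, and the gripper was clear with near-zero wrist force. These were checks by eye and by force; I did not re-measure the final pose in numbers.
- **Disagreements:** Two camera readings of the lower weight's angle differed by 1.6° (-19.7° and -21.3°). I used -20.2°, and it seated without resistance.

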